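Clamp a padlock in the machine vise for shackle cutting

ROBOT

A 6-joint arm with a two-finger parallel gripper is mounted at the origin on a cart in front of the work surface, level with it; the furniture and walls round the work are solid. World frame = base frame: x ahead of the robot, y to its left, z up, the work surface at z = 0. Lengths are in mm, angles in rad, forces in N, time in s.
With the tool pointing down it reaches from about 400 to 925 mm from the base axis. Payload 12.5 kg.
Tool frame: the origin (TCP) lies between the finger pads; the fingertips stand 25 mm ahead of it and the grasp point (between the pads) lies 6 mm ahead of it; z points along the fingers, y is the line along which they close (so a half turn about z gives the same grasp; the last joint's range is limited). The gripper opens to 95 mm and grips with 3 to 60 N. Pads are 20 mm wide; open, the fingers measure 119 mm over their backs; the gripper's body (75 mm by 180 mm) begins 59 mm behind the grasp point.
Start: joints at [1.194, 0.491, 1.559, -0, 1.092, -0.106], TCP at [167.17, 602.244, 239.661] pointing down, gripper open.
Joint ranges: [-3.1, 3.1], [-0.84, 2.19], [0.05, 2.79], [-1.13, 4.28], [0.06, 2.93], [-2.69, 2.69]. Speed limits (rad/s): [2.22, 2.22, 2.79, 3.14, 3.14, 3.14].

INTERFACE

Orientations are given as [roll, pitch, yaw] about the fixed x, y, z axes, in that order (R = Rz(yaw) Ry(pitch) Rx(roll)).
In Python, from cell import state, read_camera, job_done, cut_out gives the robot as it stands. The module is installed in compiled form; this text tells all that it offers.
- The arm moves only by the tool jog_arm, never from a script. Its argument "motion" is a list of rows, each a list of 2 entries, a list of its own where there are three numbers: the shift along the tool's x, y, z in mm, then the turn about the tool's z in rad. A call has 1 to 5 rows; each row is the pose to reach, as a shift and turn from the pose commanded when the call began, along the tool's axes at that moment; what a row does not reach only later rows make up. A row lasts 1/10 s, in which the tool goes at most 50 mm and 8.59 degrees, less where a joint would pass 70% of its speed; a pose out of reach is approached as far as the arm can. A call with a gripper value outside its range is refused whole. "grip" is the closure, from 0 (fully open) to 1 (shut), set as the call begins (left out, the last holds). The fingers move at their own pace and stop on an object; the grip force is fixed at half the most. Time passes only in rows, so rows that repeat a pose let the fingers close. It gives the time, the measured TCP pose, the force, the opening and the grip force at its end, in the units of the state.
- state(): the state, without advancing time (a new reading comes with each control period).
- read_camera(name): name is "scene" or "top"; returns a dict with "img" (400x640x3 uint8, blue, green, red), "vertical_fov" (degrees; the focal length in pixels is half the picture's height over the tangent of half this angle, whatever the lens; pixels are square), "cx", "cy" (the principal point, pixels), "extrinsics" (4x4, takes a point from camera to world coordinates). Camera axes: x right, y up, looking along -z (the intrinsics and any distortion apply to the point x, -y, -z); pixel columns grow to the right and rows downward; lengths in mm; the calibration is good to about 2 mm. A picture is of the moment at which its call begins. There is no depth.
- job_done(): hands the job in; it is judged then, once.
Trained networks look in a picture, given as the dict that the camera call returned (one of the last four; its "shot" number tells which), for a name from the list of things; names that differ only in an ending like _2 or _b are one class to them, and where a whole thing is asked for, a point or a joint stands for the part that bears it (a point fixed in the world has none). Each returns a list of dicts, best first, with "p" (0 to 1); they miss things now and then, are a little off and sometimes report something else, mostly with a low value. They report only what shows in the picture. A call takes as long as a camera call. They do not tell look-alikes from the thing itself.
- cut_out(name, picture): "region" (400x640 bool, what is visible of it) and "box" ([left, top, right, bottom] in pixels, round what is visible of it).
The state is a dict: "t": time; "joints": joint angles; "qvel": joint speeds; "tau": joint torques, N m; "eef_pos": TCP position; "tcp_rot": TCP orientation; "ft_force": force on the tool from outside, world axes, zero at the start; "moment": the same for the moment, N m; "opening": opening from 0.0 (shut) to 1.0 (fully open); "grip_force": force on a finger pad.
Only numpy, scipy, OpenCV 4.12 (cv2) and the standard library are available. Lean on these libraries where they do the work, as an engineer would, in place of code of your own. Each camera call takes 0.05 s, during which the arm holds its last target. There are 200 camera calls.

TASK

The padlock standing on the bench has lost its key and its shackle is to be sawn off. Stand it upright on the bed of the vise, shackle up, with its brass body between the two jaws and not sticking out past their ends, then crank the vise handle until the jaw grips the body tight, and let go. Do not knock over the oil bottle.

Things in the scene. Friction and masses are not known exactly. Their poses are not given: they have to be found in the camera images.
- padlock_centre (a point): Brass padlock that stands upright on the bench (another one, lying flat farther left, has no part in this), 0.17 kg. This point is its centre, 33 mm above its foot; x axis from foot to shackle (up), y along its 42 mm width, z across its 17 mm thickness. 68 mm tall: the brass body is the lower 36 mm, the steel shackle the upper 31 mm, 32 mm wide over its two legs, 7 mm thick.
- padlock_base (a point): Centre of the padlock's flat foot (the underside of the body when it stands); same axes as padlock_centre.
- vise: Grey iron machine vise on a swivel base, bolted to the bench; origin at the centre of its base on the bench, z up, local -x points to the crank end, y along the jaws. The two jaws are 80 mm long in y, their tops 106 mm above the bench. The fixed jaw's face is at local x = +18 mm. The moving jaw's face is at local x = -22 mm + jaw, so the opening is 40 mm - jaw.
- bed (a point): Point on the flat bed of the vise between the jaws, 80 mm above the bench, at local x = -2 mm, y = 0 of the vise; axes as the vise. The jaws rise 26 mm above the bed. A narrow groove (16 mm in y) runs along the middle of the bed.
- jaw (a joint): Travel of the moving jaw toward the fixed jaw in m: 0 = opening 40 mm, 0.040 = shut. Driven only by the screw, 8 mm per crank turn: jaw = 0.008 x crank / 6.283. The 17 mm padlock is touched on both sides at 0.023; from there the grip grows by roughly 15 N per 0.1 rad of crank, so 0.5 to 1 rad more is tight. Let go, the crank springs back up to 0.4 rad and about 75 N stay.
- jaw_face (a point): Centre of the moving jaw's face (on the jaw, 13.5 mm above the bed); axes as the vise. Both jaws carry a steel plate 80 mm long and 22 mm high.
- crank (a joint): Crank angle in rad, growing clockwise seen from the crank end (looking along the vise's +x), which closes the jaw; 0 = handle straight up, counts on over several turns. At angle a the handle lies at y = -45 mm sin(a), z = 66 mm + 45 mm cos(a) in the vise's frame. It stays where it is left; turning takes about 3 N at the handle, more once the jaw bears on something.
- crank_axis (a point): Point on the crank's axis (66 mm above the bench) in the plane of the middle of the handle, at local x = -126 mm of the vise; axes as the vise. The handle circles round it at 45 mm.
- handle (a point): Centre of the crank's black handle: a round grip 16 mm in diameter and 50 mm long, parallel to the screw, that spins freely on its pin, so it can be held while it is carried round. Its middle is 28 mm out from the crank arm. At the lowest point of its circle it is 21 mm above the bench.
- oil_bottle: White oil bottle with a red spout, 37 x 36 x 122 mm, standing on the bench between the padlock and the vise; origin at the centre of its underside.
Not all that is in view belongs to the job. What is shaped like the part that bears padlock_centre but blue or red is not meant.

How it is judged (in metres and radians):
On the way:
1. the padlock stands on the vise bed between the open jaws (z of padlock_base in the frame of bed between -0.004 and 0.003 m and horizontal distance between padlock_base and bed below 0.026 m and angle between padlock_base's own x axis and vertical below 0.25 rad), for 0.1 s.
At the end, for the whole second after the job is handed in: The padlock stands on the vise bed (foot within 5 mm of it, upright within 0.1 rad, within 19 mm of the middle of the jaws along their length), both jaw plates press on it with more than 15 N, the crank is at rest and the hand is clear (contact force between each of jaw, fixed_plate and padlock above 15 N and z of padlock_base in the frame of bed between -0.004 and 0.005 m and y of padlock_base in the frame of bed between -0.019 and 0.019 m and angle between padlock_base's own x axis and vertical below 0.1 rad and velocity of joint crank between -0.1 and 0.1 rad/s); the robot touches nothing.
It fails at once if the oil bottle is knocked over (angle between oil_bottle's own z axis and vertical above 0.6 rad).
It also fails if it takes over 64 s, if anything falls off the work surface, if the arm or the gripper's body presses on something with over 40 N, if the wrist force passes 120 N, or if a joint passes its speed limit or range.

## Working session

There is one attempt and no reset: what is moved stays moved. The work goes in short steps, Python scripts to look and compute and a tool call to move; the robot and the scene stay as the last step left them, time stands still between calls to the robot, and variables do not carry over. Pictures are saved under pics/ and viewed, at most 10 in all, crops included, and the job is handed in when it is done.

Besides the shell and the picture viewer there is one more tool, called after ">>>" as name(argument=value, ...) on one line, values as JSON. jog_arm: Moves the arm, as the interface text tells. Its arguments: {"type":"object","properties":{"motion":{"type":"array"},"grip":{"type":"number"}},"required":["motion"]}

```bash
mkdir -p pics
cat > h.py <<'E'
import numpy as np,cv2
from cell import *
def f(p): return 200/np.tan(np.radians(p["vertical_fov"])/2)
def ray(p,u,v):
    E=np.array(p["extrinsics"]);k=f(p)
    d=E[:3,:3]@np.array([(u-p["cx"])/k,-(v-p["cy"])/k,-1]);return E[:3,3],d
def at(p,u,v,z):
    o,d=ray(p,u,v);return o+d*(z-o[2])/d[2]
def proj(p,X):
    E=np.array(p["extrinsics"]);c=E[:3,:3].T@(np.array(X,float)-E[:3,3]);k=f(p)
    return p["cx"]+k*c[0]/-c[2],p["cy"]-k*c[1]/-c[2]
E
python3 - <<'E'
from h import *
s=state();print(s)
for n in("scene","top"):
    p=read_camera(n);cv2.imwrite(f"pics/{n}0.png",p["img"]);print(n,{k:v for k,v in p.items() if k!="img"})
    for o in("padlock_centre","vise","jaw","crank","handle","oil_bottle"):
        for r in cut_out(o,p)[:3]: 
            m=cv2.moments(r["region"].astype(np.uint8));print(o,round(r["p"],2),r["box"],m["m00"],m["m10"]/max(m["m00"],1),m["m01"]/max(m["m00"],1))
E
```

```text
{'t': 0.0, 'joints': array([ 1.19437485e+00,  4.91524786e-01,  1.55944835e+00,  1.49440682e-05,
        1.09171719e+00, -1.05582350e-01]), 'qvel': array([-0.00080009,  0.00029183,  0.00127545,  0.00202843,  0.00165244,
        0.00038131]), 'tau': array([-3.64022606e-03, -6.12639070e+01, -2.58183968e+01,  6.91751833e-02,
        4.81904950e-02, -5.62737262e-05]), 'eef_pos': array([167.09511367, 602.01983655, 239.08372265]), 'tcp_rot': array([-3.14050249e+00, -1.28859987e-04,  2.87074656e+00]), 'ft_force': array([-1.10930367, -0.41857724, -0.42688095]), 'moment': array([ 0.01361733,  0.04036267, -0.06343858]), 'grip_force': 0.0, 'opening': 0.9967269375133675}
scene {'vertical_fov': 52.4258439549168, 'cx': 322.9943153115296, 'cy': 199.39539033775486, 'extrinsics': array([[-8.78301918e-01,  3.55496231e-01, -3.19700127e-01,
         1.88372744e+02],
       [-4.78105748e-01, -6.51946066e-01,  5.88541605e-01,
         5.22157860e+02],
       [ 7.97081919e-04,  6.69767689e-01,  7.42570271e-01,
         7.28968337e+02],
       [ 0.00000000e+00,  0.00000000e+00,  0.00000000e+00,
         1.00
[... 1251 characters left out ...]
],
       [ 0.00000000e+00,  0.00000000e+00,  0.00000000e+00,
         1.00000000e+00]]), 'shot': 2}
padlock_centre 0.73 [263.8, 178.0, 273.2, 201.3] 166.0 272.1927710843373 187.37951807228916
padlock_centre 0.68 [224.2, 220.9, 248.5, 231.2] 168.0 234.86904761904762 224.42857142857142
jaw 0.76 [367.7, 174.0, 394.2, 207.1] 378.0 380.2037037037037 190.484126984127
crank 0.63 [392.5, 205.7, 418.5, 233.3] 206.0 403.49514563106794 220.2864077669903
crank 0.41 [208.7, 187.3, 225.0, 196.8] 117.0 215.8034188034188 191.5982905982906
handle 0.5 [400.6, 217.6, 414.7, 234.0] 115.0 406.4260869565217 225.10434782608695
oil_bottle 0.5 [302.2, 166.0, 318.2, 188.7] 248.0 307.48387096774195 179.40725806451613
```

View pics/scene0.png

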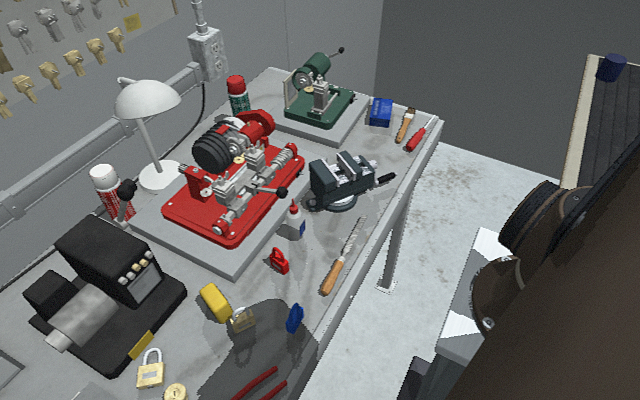

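View pics/top0.png

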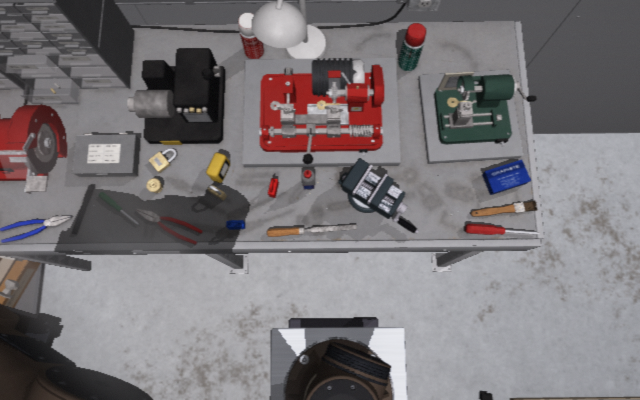

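Run:
```python
from h import *
t=cv2.imread("pics/top0.png");s=cv2.imread("pics/scene0.png")
R=lambda i,a,b,c,d,w,h:cv2.resize(i[b:d,a:c],(w,h),interpolation=cv2.INTER_CUBIC)
A=R(t,330,150,430,240,400,360);B=R(t,190,140,260,203,400,360) 
C=R(s,300,140,400,220,400,320)
D=R(s,190,270,290,350,400,320)
im=np.vstack([np.hstack([A[:280],B[:280]]),np.hstack([C,D])]);im=np.vstack([np.hstack([A,B])[:280],np.hstack([C,D])])
cv2.imwrite("pics/c1.png",im);print(im.shape)
from cell import *
p=read_camera("top");q=read_camera("scene")
for u,v in((216,192),(380,186),(406,225),(308,180)):print("top",at(p,u,v,0),at(p,u,v,66))
for u,v in((241,319),(241,332),(340,205)):print("sc",at(q,u,v,33),at(q,u,v,0))
```

```text
(600, 800, 3)
top [483.67884949 301.77462315   0.        ] [467.69220968 287.19377962  66.        ]
top [ 494.65860977 -115.44674889    0.        ] [ 478.09607751 -108.14417875   66.        ]
top [ 393.43457756 -176.87974749    0.        ] [ 382.18128285 -166.35499409   66.        ]
top [512.54563797  67.76131179   0.        ] [495.04492454  65.45455209  66.        ]
sc [478.85881447 299.96157527  33.        ] [492.63248753 289.42592731   0.        ]
sc [464.14633402 320.01952824  33.        ] [477.22240084 310.43494717   0.        ]
sc [445.76004391 -32.89452905  33.        ] [457.96430731 -59.21286548   0.        ]
```

View pics/c1.png

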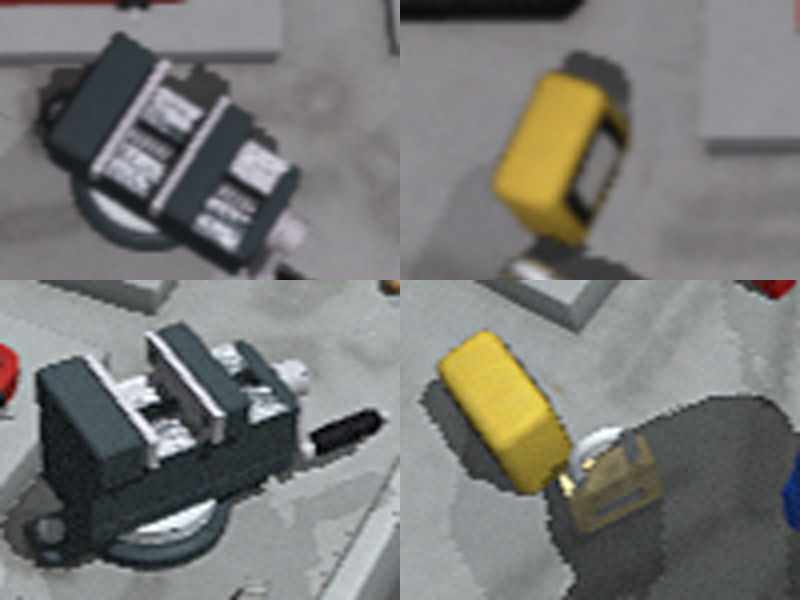

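Run:
```python
from h import *
from scipy.optimize import least_squares
t=read_camera("top");s=read_camera("scene")
for p,n,L in((t,"top",[(372,165.5),(353.7,193),(386.2,174.5),(369.2,202.5)]),(s,"sc",[(318.7,159.3),(338,180.5),(337.5,153.3),(353.7,173.8)])):
    for u,v in L: print(n,at(p,u,v,105).round(1))
# vise fit
obs=[(t,18,40,104.5,372,165.5),(t,18,-40,104.5,353.7,193),(t,-22,40,104.5,386.2,174.5),(t,-22,-40,104.5,369.2,202.5),
(s,18,40,104.5,318.7,159.3),(s,18,-40,104.5,338,180.5),(s,-22,40,104.5,337.5,153.3),(s,-22,-40,104.5,353.7,173.8)]
def tf(q,x,y,z): c,d=np.cos(q[2]),np.sin(q[2]);return [q[0]+c*x-d*y,q[1]+d*x+c*y,z]
for fl in(1,-1):
  r=least_squares(lambda q:np.ravel([np.subtract(proj(p,tf(q,x,fl*y,z)),(u,v)) for p,x,y,z,u,v in obs]),[480,-110,0.8],loss="soft_l1")
  print("vise",fl,r.x,r.cost,r.fun.round(1))
for u,v in((235.7,332.5),(255.5,323.3)):print("pad",at(s,u,v,0))
for u,v in((229,319),(250,310)):print("padtop",at(s,u,v,36))
for p,n in((t,"t"),(s,"s")):print(n,proj(p,state()["eef_pos"]))
```

```text
top [518.3 -86.7 105. ]
top [452.2 -42.1 105. ]
top [ 495.9 -119.3  105. ]
top [429.2 -77.5 105. ]
sc [524.2 -75.4 105. ]
sc [454.8 -36.2 105. ]
sc [ 496.1 -114.   105. ]
sc [434. -71. 105.]
vise 1 [476.69142817 -81.27309542 -20.08228332] 139.2843182764497 [ -0.8  -0.8  29.9   2.8 -30.9  -4.2  -1.6  -1.    3.5  -1.8  19.1 -19.2
 -18.2  16.2   1.5  -0.2]
vise -1 [476.50576591 -77.36975882   0.98080287] 8.65981555622459 [-0.9 -0.5 -0.9 -0.4 -0.7 -0.6 -1.8 -0.7  3.7 -1.6  1.5 -0.7  0.2 -1.
  1.7 -0. ]
pad [485.32188313 315.95241407   0.        ]
pad [463.33416518 283.3367287    0.        ]
padtop [496.72732239 311.33722458  36.        ]
padtop [473.57501019 278.61145599  36.        ]
t (np.float64(29.39062622726931), np.float64(323.2063944435853))
s (np.float64(296.66410048347177), np.float64(708.0440635162531))
```

```bash
cat >> h.py <<'E'
from scipy.spatial.transform import Rotation as Rn
def go(x,y,z,yaw):
    s=state();R=Rn.from_euler("xyz",s["tcp_rot"]).as_matrix()
    d=R.T@(np.array([x,y,z])-s["eef_pos"]);dy=-(yaw-s["tcp_rot"][2]);dy=(dy+np.pi)%(2*np.pi)-np.pi
    print("t",round(s["t"],2),"pos",s["eef_pos"].round(1),"rot",s["tcp_rot"].round(3),"op",round(s["opening"],3),"F",s["ft_force"].round(1),"-> shift",d.round(1),"turn",round(dy,3))
def tri(*L):
    A=np.zeros((3,3));b=np.zeros(3)
    for p,u,v in L:
        o,d=ray(p,u,v);d/=np.linalg.norm(d);M=np.eye(3)-np.outer(d,d);A+=M;b+=M@o
    return np.linalg.solve(A,b)
def vl(X,v=(476.5,-77.4,.98)):
    c,d=np.cos(v[2]),np.sin(v[2]);a=np.array(X)-[v[0],v[1],0];return np.array([c*a[0]+d*a[1],-d*a[0]+c*a[1],a[2]])
def vw(X,v=(476.5,-77.4,.98)):
    c,d=np.cos(v[2]),np.sin(v[2]);return np.array([v[0]+c*X[0]-d*X[1],v[1]+d*X[0]+c*X[1],X[2]])
E
python3 - <<'E'
from h import *
t=read_camera("top");s=read_camera("scene")
h=tri((t,407,225),(s,386.5,177.5));print("handle",h,vl(h))
print("tape top z?",tri((t,207.5,176),(s,217,315)))
for u,v in((222.5,323),(231,316)):print("tape",at(s,u,v,0))
go(481.5,295,240,2.55)
E
```

```text
handle [ 389.58377939 -175.59899846   23.29765307] [-129.96830457   17.48463645   23.29765307]
tape top z? [516.85231026 316.34275091  40.08291459]
tape [518.60936444 312.76862991   0.        ]
tape [513.13931836 293.62191893   0.        ]
t 1.0 pos [167.2 602.3 239.7] rot [3.141 0.    2.871] op 0.997 F [ 0.1 -0.6 -0.1] -> shift [-385.  -212.    -0.4] turn 0.321
```

>>> jog_arm(motion=[[[-77,-42,0],0.06],[[-154,-85,0],0.13],[[-231,-127,0],0.19],[[-308,-170,0],0.26],[[-385,-212,0],0.32]], grip=0.3)

```text
t: 1.5
eef_pos: [347.0, 426.0, 239.9]
tcp_rot: [3.141, 0.0, 2.548]
ft_force: [0.4, 1.3, -0.0]
opening: 0.708
grip_force: 0.0
```

>>> jog_arm(motion=[[[0,0,0],0],[[0,0,0],0]])

```text
t: 1.7
eef_pos: [346.7, 426.9, 239.8]
tcp_rot: [3.141, -0.0, 2.549]
ft_force: [0.0, 0.5, -1.1]
opening: 0.704
grip_force: 0.0
```

Run:
```python
from h import *
t=read_camera("top");s=read_camera("scene");go(481.5,295,120,2.55)
R=lambda i,a,b,c,d,w,h:cv2.resize(i[b:d,a:c],(w,h),interpolation=cv2.INTER_CUBIC)
cv2.imwrite("pics/c2.png",np.hstack([R(s["img"],200,270,280,350,400,400),R(t["img"],180,150,260,230,400,400)]))
cv2.imwrite("pics/s2.png",s["img"]);cv2.imwrite("pics/t2.png",t["img"])
```

```text
t 1.8 pos [345.4 428.  239.7] rot [ 3.141 -0.     2.552] op 0.703 F [-0.4 -0.3  0.5] -> shift [-187.1  -34.8  119.6] turn 0.002
```

View pics/c2.png

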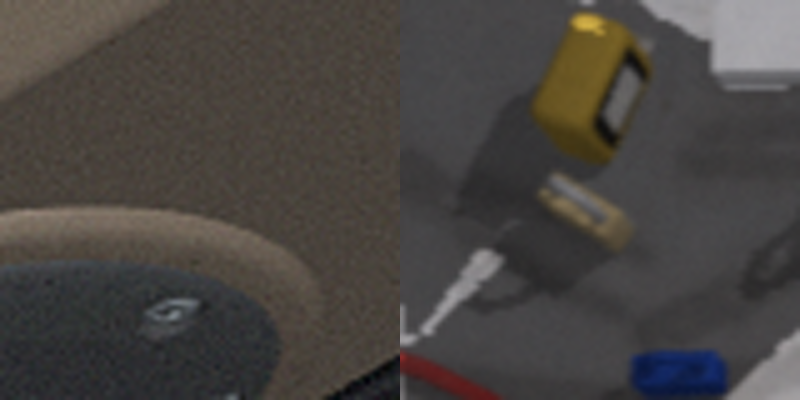

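Run:
```python
from h import *
t=read_camera("top")
print(at(t,215.4,189.4,65),at(t,217.4,192.5,25))
print(proj(t,(481.5,295,65)),proj(t,(481.5,295,25)))
go(480,293,120,2.55)
```

```text
[474.40773008 289.10967474  65.        ] [476.30229802 292.71148844  25.        ]
(np.float64(213.07670021792478), np.float64(186.57693881414085)) (np.float64(216.56057794334032), np.float64(190.4826532566725))
t 1.85 pos [345.1 428.2 239.7] rot [ 3.141 -0.     2.553] op 0.698 F [-0.1  0.9  0.2] -> shift [-187.3  -37.5  119.6] turn 0.003
```

>>> jog_arm(motion=[[[-46,-10,20],0],[[-92,-20,40],0],[[-138,-29,60],0],[[-186,-38,80],0],[[-186,-38,80],0]], grip=0.38)

```text
t: 2.35
eef_pos: [480.8, 290.4, 157.5]
tcp_rot: [-3.139, -0.001, 2.55]
ft_force: [-1.3, 0.4, 1.0]
opening: 0.623
grip_force: 0.0
```

>>> jog_arm(motion=[[[0,0,0],0]])

```text
t: 2.45
eef_pos: [479.2, 292.5, 159.0]
tcp_rot: [-3.141, -0.001, 2.55]
ft_force: [-0.3, 0.5, -0.4]
opening: 0.623
grip_force: 0.0
```

Run:
```python
from h import *
t=read_camera("top");s=read_camera("scene");go(478,293,40,2.55)
R=lambda i,a,b,c,d,w,h:cv2.resize(i[b:d,a:c],(w,h),interpolation=cv2.INTER_CUBIC)
cv2.imwrite("pics/c3.png",np.hstack([R(s["img"],200,260,290,350,400,400),R(t["img"],170,140,250,220,400,400)]))
```

```text
t 2.55 pos [478.4 293.6 160. ] rot [ 3.141 -0.     2.552] op 0.619 F [-0.2  0.2  0.3] -> shift [ -0.   -0.8 120. ] turn 0.002
```

View pics/c3.png

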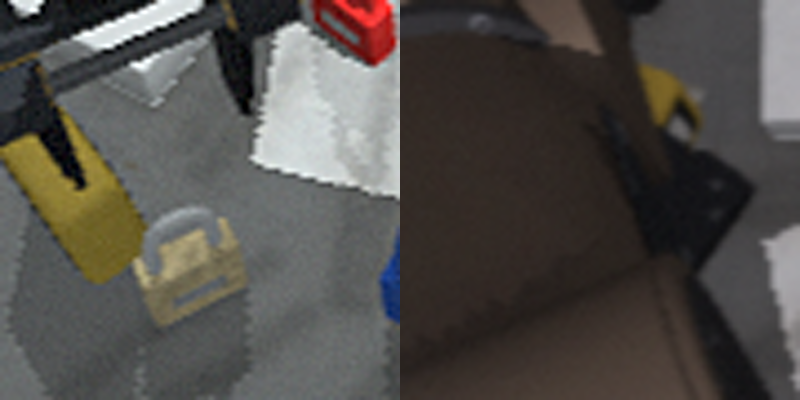

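Run:
```python
from h import *
s=read_camera("scene")
c=np.array([478.4,293.6,135.]);w=np.array([np.cos(.98),np.sin(.98),0])
for k in(30,36,42):print(k,proj(s,c+k*w),proj(s,c-k*w),"obs (218.5,302.3),(255.6,285.2)")
P=np.array([478,293,0.]);n=np.array([w[1],-w[0],0])
for nm,a,b,z in(("BL",21,-8.5,0),("BR",-21,-8.5,0),("TLf",21,-8.5,36),("TRf",-21,-8.5,36),("TLb",21,8.5,36),("TRb",-21,8.5,36),("apex",0,0,67)):print(nm,np.round(proj(s,P+a*w+b*n+[0,0,z]),1))
```

```text
30 (np.float64(216.64640470182184), np.float64(295.5678953706768)) (np.float64(251.45141157497807), np.float64(280.5696260880638)) obs (218.5,302.3),(255.6,285.2)
36 (np.float64(213.0572894428904), np.float64(297.11452678885087)) (np.float64(254.8268735810126), np.float64(279.1150627172178)) obs (218.5,302.3),(255.6,285.2)
42 (np.float64(209.4477518716225), np.float64(298.6699586460225)) (np.float64(258.1838646814448), np.float64(277.6684588798128)) obs (218.5,302.3),(255.6,285.2)
BL [237.1 332.8]
BR [258.2 322.9]
TLf [234.  324.3]
TRf [255.9 314.2]
TLb [230.9 316.4]
TRb [252.5 306.6]
apex [240.9 307.3]
```

>>> jog_arm(motion=[[[0,2,35],0],[[0,2,65],0],[[0,2,92],0],[[0,2,112],0],[[0,2,119],0]])

```text
t: 3.1
eef_pos: [479.0, 295.1, 39.6]
tcp_rot: [-3.14, -0.001, 2.553]
ft_force: [-0.7, -0.2, -0.5]
opening: 0.62
grip_force: 0.0
```

>>> jog_arm(motion=[[[0,0,0],0],[[0,0,0],0],[[0,0,0],0],[[0,0,0],0],[[0,0,0],0]], grip=1)

```text
t: 3.6
eef_pos: [480.8, 294.5, 41.9]
tcp_rot: [3.139, 0.001, 2.551]
ft_force: [-1.1, 3.2, 7.2]
opening: 0.442
grip_force: 30.0
```

>>> jog_arm(motion=[[[0,0,-20],0],[[0,0,-50],0],[[0,0,-90],0],[[0,0,-130],0],[[0,0,-160],0]])

```text
t: 4.1
eef_pos: [480.4, 293.8, 203.4]
tcp_rot: [3.14, 0.001, 2.551]
ft_force: [0.7, -0.3, -2.0]
opening: 0.439
grip_force: 30.0
```

Run:
```python
from h import *
s=read_camera("scene");go(*vw((-2,0,200)),.98)
cv2.imwrite("pics/s4.png",cv2.resize(s["img"][130:350,180:480],(750,550),interpolation=cv2.INTER_CUBIC))
```

```text
t 4.15 pos [481.6 294.5 207.5] rot [3.135 0.004 2.551] op 0.439 F [1.7 0.9 2.9] -> shift [-202.9 -313.8    6.3] turn 1.571
```

View pics/s4.png

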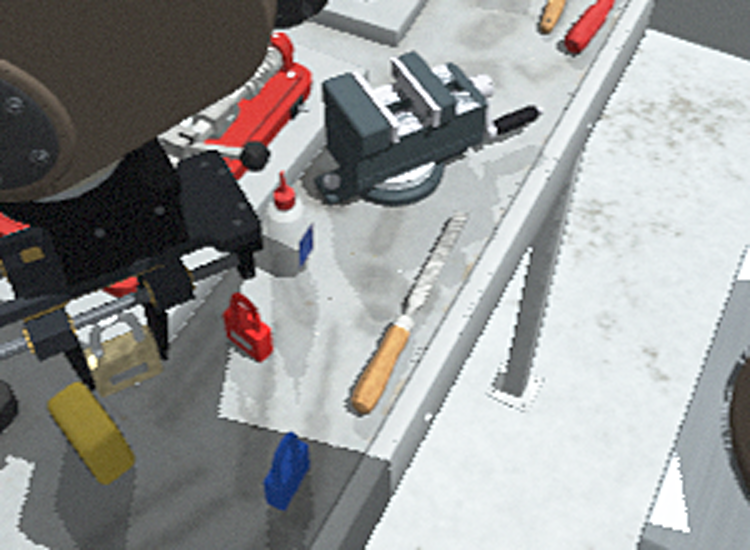

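Run:
```python
from h import *
t=read_camera("top");s=read_camera("scene")
out=[]
for p,f0,(a,b) in((s,"scene0",(305,140)),(t,"top0",(345,155))):
    i=cv2.imread(f"pics/{f0}.png")[b:b+57,a:a+57];i=cv2.resize(i,(399,399),interpolation=cv2.INTER_CUBIC)
    for k,col in((18,(0,255,0)),(-22+4.5,(0,0,255)),(-22,(255,255,0))):
        q=[tuple(np.round((np.array(proj(p,vw((k,y,104.5))))-(a,b)+.5)*7).astype(int)) for y in(-40,40)]
        cv2.line(i,tuple(map(int,q[0])),tuple(map(int,q[1])),col,1)
    out.append(i)
cv2.imwrite("pics/c5.png",np.hstack(out))
```

```text
(no output)
```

View pics/c5.png

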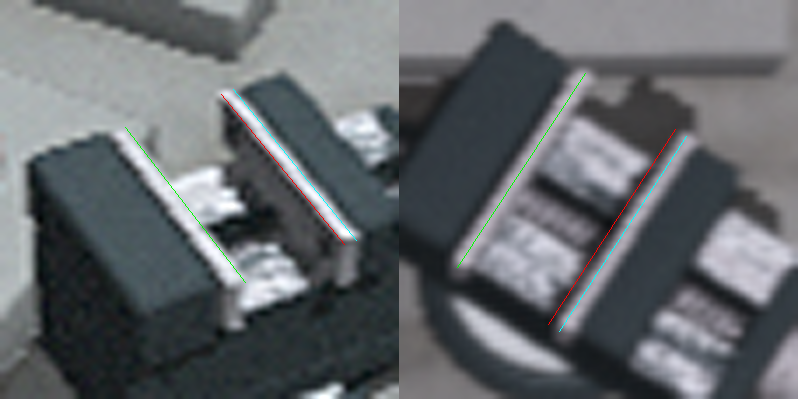

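>>> jog_arm(motion=[[[-27,-41,0],0.14],[[-54,-82,0],0.28],[[-81,-123,0],0.42],[[-108,-164,0],0.56],[[-130,-200,0],0.7]])

```text
t: 4.75
eef_pos: [475.9, 53.3, 199.2]
tcp_rot: [-3.139, -0.001, 1.845]
ft_force: [-0.1, -0.1, -2.2]
opening: 0.442
grip_force: 30.0
```

Run:
```python
from h import *
go(*vw((-1.5,0,200)),.98)
```

```text
t 4.75 pos [475.9  53.3 199.2] rot [-3.139e+00 -1.000e-03  1.845e+00] op 0.442 F [-0.1 -0.1 -2.2] -> shift [-127.   -35.9   -0.8] turn 0.865
```

>>> jog_arm(motion=[[[-36,-10,0],0.14],[[-72,-20,0],0.29],[[-108,-30,0],0.44],[[-127,-36,0],0.58],[[-127,-36,0],0.73]])

```text
t: 5.25
eef_pos: [476.7, -78.8, 199.1]
tcp_rot: [-3.139, 0.001, 1.112]
ft_force: [0.6, 0.9, -2.2]
opening: 0.438
grip_force: 30.0
```

>>> jog_arm(motion=[[[0,0,0],0.135],[[0,0,0],0.135],[[0,0,0],0.135]])

```text
t: 5.55
eef_pos: [476.9, -76.4, 199.7]
tcp_rot: [-3.14, 0.0, 0.99]
ft_force: [0.4, 0.1, -2.2]
opening: 0.44
grip_force: 30.0
```

Run:
```python
from h import *
go(*vw((-1.5,0,122)),.98)
s=read_camera("scene");t=read_camera("top")
R=lambda i,a,b,c,d,w,h:cv2.resize(i[b:d,a:c],(w,h),interpolation=cv2.INTER_CUBIC)
cv2.imwrite("pics/c6.png",np.hstack([R(s["img"],280,100,400,220,400,400),R(t["img"],330,130,430,230,400,400)]))
```

```text
t 5.55 pos [476.9 -76.4 199.7] rot [-3.14  0.    0.99] op 0.44 F [ 0.4  0.1 -2.2] -> shift [-2.5  0.3 77.7] turn 0.01
```

View pics/c6.png

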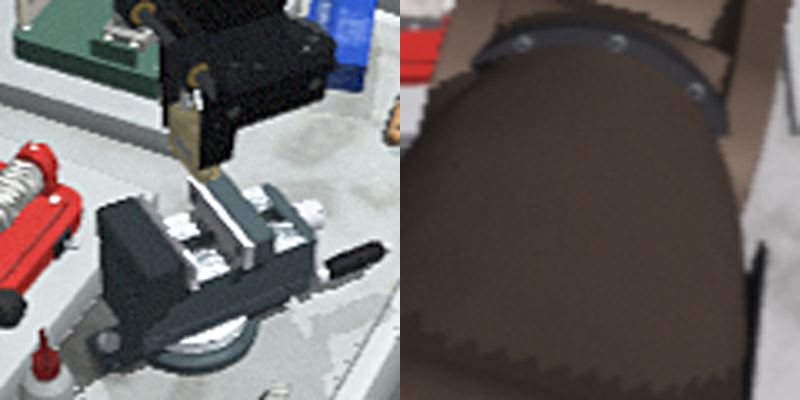

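```bash
python3 - <<'E'
from h import *
s=read_camera("scene");q=state();c=q["eef_pos"];w=np.array([np.cos(.98),np.sin(.98),0]);n=np.array([-w[1],w[0],0])
pp=lambda X:(np.array(proj(s,X))-(280,100)+.5)*3.333
for a in(8.5,-8.5):
  for b in(-21,21):
    for z in(-41.5,-5.5): print("lock",a,b,z,pp(c+a*w+b*n+[0,0,z]).round(0))
for a in(10,-10):print("tip +y",a,pp(c+a*w+21*n-[0,0,25]).round(),pp(c+a*w+33*n-[0,0,25]).round())
E
python3 - <<'E'
import cv2
i=cv2.imread("pics/c6.png")[60:210,130:280];cv2.imwrite("pics/c7.png",cv2.resize(i,(600,600),interpolation=cv2.INTER_CUBIC))
E
```

```text
lock 8.5 -21 -41.5 [168. 145.]
lock 8.5 -21 -5.5 [168. 101.]
lock 8.5 21 -41.5 [199. 183.]
lock 8.5 21 -5.5 [201. 139.]
lock -8.5 -21 -41.5 [191. 137.]
lock -8.5 -21 -5.5 [192.  93.]
lock -8.5 21 -41.5 [223. 175.]
lock -8.5 21 -5.5 [225. 131.]
tip +y 10 [198. 164.] [207. 175.]
tip +y -10 [226. 154.] [236. 166.]
```

View pics/c7.png

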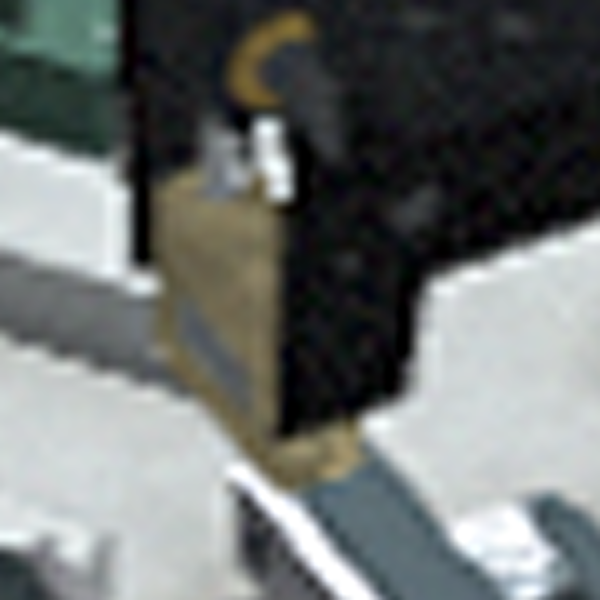

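>>> jog_arm(motion=[[[-2,0,15],0.01],[[-2,0,35],0.01],[[-2,0,52],0.01],[[-2,0,66],0.01],[[-2,0,73],0.01]])

```text
t: 6.2
eef_pos: [475.9, -78.0, 126.6]
tcp_rot: [-3.14, 0.0, 0.978]
ft_force: [1.2, 1.2, -2.0]
opening: 0.436
grip_force: 30.0
```

>>> jog_arm(motion=[[[0,0,2],0],[[0,0,4],0],[[0,0,5],0],[[0,0,5],0]])

```text
t: 6.6
eef_pos: [476.5, -78.2, 122.9]
tcp_rot: [3.141, -0.0, 0.976]
ft_force: [0.1, -0.1, -1.8]
opening: 0.438
grip_force: 30.0
```

Not yet in contact (force z still −2); continue in small steps.

>>> jog_arm(motion=[[[0,0,0.7],0],[[0,0,1.4],0],[[0,0,1.4],0],[[0,0,1.4],0]])

```text
t: 7.0
eef_pos: [476.5, -78.3, 121.8]
tcp_rot: [3.141, -0.0, 0.976]
ft_force: [-1.9, 0.3, 7.1]
opening: 0.438
grip_force: 30.0
```

>>> jog_arm(motion=[[[0,0,0],0],[[0,0,0],0],[[0,0,0],0]], grip=0.35)

```text
t: 7.3
eef_pos: [476.4, -78.2, 121.3]
tcp_rot: [3.141, -0.0, 0.976]
ft_force: [-0.8, -0.1, -1.2]
opening: 0.621
grip_force: 0.0
```

>>> jog_arm(motion=[[[0,0,-10],0],[[0,0,-40],0],[[0,0,-80],0],[[-40,0,-105],0],[[-80,0,-110],0]])

```text
t: 7.8
eef_pos: [431.8, -145.0, 234.5]
tcp_rot: [3.136, -0.001, 0.978]
ft_force: [0.2, -0.1, -0.5]
opening: 0.649
grip_force: 0.0
```

>>> jog_arm(motion=[[[-40,0,0],0],[[-50,0,0],0],[[-50,0,0],0]], grip=0.55)

```text
t: 8.1
eef_pos: [402.9, -186.8, 231.8]
tcp_rot: [3.141, -0.0, 0.973]
ft_force: [0.3, -0.4, 0.3]
opening: 0.474
grip_force: 0.0
```

Run:
```python
from h import *
s=read_camera("scene");t=read_camera("top")
R=lambda i,a,b,c,d,w,h:cv2.resize(i[b:d,a:c],(w,h),interpolation=cv2.INTER_CUBIC)
cv2.imwrite("pics/c8.png",np.hstack([R(s["img"],300,130,400,230,400,400),R(t["img"],340,150,420,230,400,400)]))
a=3.54;go(*vw((-135,17.5,130)),.98)
print(vl(state()["eef_pos"]))
```

```text
t 8.2 pos [ 403.7 -185.5  231.4] rot [ 3.141 -0.     0.975] op 0.457 F [-0.3  0.2  0.7] -> shift [ -4.8 -17.3 101.4] turn -0.005
[-1.30349636e+02  1.97192672e-01  2.31431345e+02]
```

View pics/c8.png

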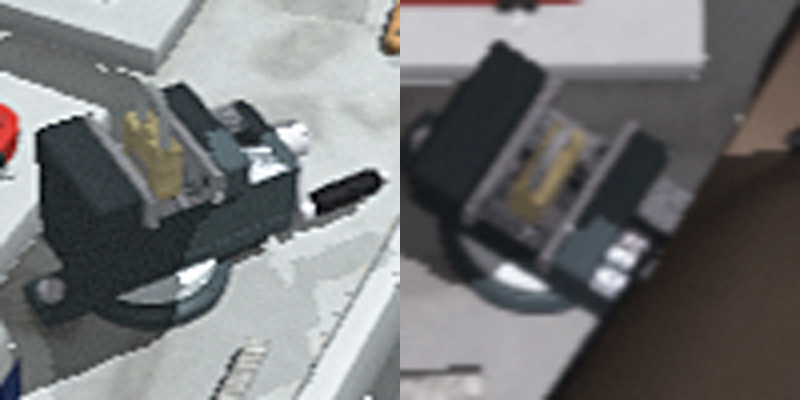

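Run:
```python
from h import *
s=read_camera("scene");t=read_camera("top")
P=lambda p,a,x:np.array(proj(p,vw((x,-45*np.sin(a),66+45*np.cos(a)))))
for a in np.arange(2.6,4.6,.15):
    print(a.round(2),P(s,a,-126).round(1),P(s,a,-104).round(1),P(s,a,-148).round(1),P(t,a,-126).round(1),"obs 386.5,178 | 378.5,181 | 394,175 | 407,225")
# dark handle mask in scene & top0
for p,img,(u,v) in((s,s["img"],(386,178)),(t,cv2.imread("pics/top0.png"),(407,225))):
    g=img.max(2);m=(g<55).astype(np.uint8)
    n,l,st,c=cv2.connectedComponentsWithStats(m);k=l[v,u];print(g[v,u],st[k],c[k])
    if k:
        pts=np.argwhere(l==k)[:,::-1];print(cv2.minAreaRect(pts.astype(np.float32)))
```

```text
2.6 [376.4 166.7] [368.9 169.5] [383.8 163.9] [414.4 210.1] obs 386.5,178 | 378.5,181 | 394,175 | 407,225
2.75 [377.6 169.1] [370.1 171.9] [385.  166.3] [413.  212.4] obs 386.5,178 | 378.5,181 | 394,175 | 407,225
2.9 [378.9 171.2] [371.4 174.1] [386.3 168.4] [411.5 214.7] obs 386.5,178 | 378.5,181 | 394,175 | 407,225
3.05 [380.3 173.2] [372.8 176.1] [387.7 170.4] [410. 217.] obs 386.5,178 | 378.5,181 | 394,175 | 407,225
3.2 [381.8 174.9] [374.3 177.8] [389.2 172.1] [408.6 219.2] obs 386.5,178 | 378.5,181 | 394,175 | 407,225
3.35 [383.3 176.4] [375.8 179.3] [390.7 173.5] [407.2 221.4] obs 386.5,178 | 378.5,181 | 394,175 | 407,225
3.5 [384.8 177.5] [377.3 180.4] [392.3 174.5] [406.  223.5] obs 386.5,178 | 378.5,181 | 394,175 | 407,225
3.65 [386.4 178.2] [378.8 181.2] [393.9 175.3] [404.9 225.3] obs 386.5,178 | 378.5,181 | 394,175 | 407,225
3.8 [387.8 178.6] [380.2 181.6] [395.4 175.6] [403.9 227. ] obs 386.5,178 | 378.5,181 | 394,175 | 407,225
3.95 [389.2 178.5] [381.5 181.6] [396.8 175.6] [403.1 228.4] obs 386.5,178 | 378.5,181 | 394,175 | 407,225
4.1 [390.5 178.1] [382.8 181.2] [398.1 175.1] [402.5 229.5] obs 386.5,178 | 378.5,181 | 394,175 | 407,225
4.25 [391.6 177.3] [383.8 180.4] [399.2 174.3] [402.1 230.3] obs 386.5,178 | 378.5,181 | 394,175 | 407,225
4.4 [392.5 176.1] [384.7 179.2] [400.2 173.1] [401.9 230.7] obs 386.5,178 | 378.5,181 | 394,175 | 407,225
4.55 [393.3 174.6] [385.4 177.6] [401.  171.5] [402.  230.9] obs 386.5,178 | 378.5,181 | 394,175 | 407,225
47 [378 173  17  11  86] [386.04651163 177.52325581]
((386.0862121582031, 177.46551513671875), (5.756555557250977, 17.26966667175293), 68.19859313964844)
20 [398 218  18  14 121] [406.40495868 224.54545455]
((406.5, 224.5), (19.691856384277344, 6.37905216217041), 33.690067291259766)
```

>>> jog_arm(motion=[[[-5.5,-20,40],0],[[-5.5,-20,80],0],[[-5.5,-20,120],0],[[-5.5,-20,150],0],[[-5.5,-20,160],0]])

```text
t: 8.8
eef_pos: [383.5, -178.0, 68.9]
tcp_rot: [-3.137, -0.0, 0.977]
ft_force: [0.5, -0.0, 0.2]
opening: 0.448
grip_force: 0.0
```

Run:
```python
from h import *
go(*vw((-136,19.9,39.6)),.98)
t=read_camera("top");s=read_camera("scene")
# finger tips vs handle: dark handle still seen in scene?
m=(s["img"].max(2)<55).astype(np.uint8);n,l,st,c=cv2.connectedComponentsWithStats(m);k=l[178,386];print(st[k],c[k])
```

```text
t 8.8 pos [ 383.5 -178.    68.9] rot [-3.137 -0.     0.977] op 0.448 F [ 0.5 -0.   0.2] -> shift [-0.6  1.5 29.3] turn -0.003
[  363     0   140   371 27519] [439.75896653 162.78164177]
```

>>> jog_arm(motion=[[[-1,0,12],0],[[-1,0,24],0],[[-1,0,31],0],[[-1,0,31],0]])

```text
t: 9.3
eef_pos: [383.6, -180.0, 40.6]
tcp_rot: [3.141, -0.0, 0.976]
ft_force: [0.3, -0.5, -0.0]
opening: 0.45
grip_force: 0.0
```

>>> jog_arm(motion=[[[0,0,0],0],[[0,0,0],0],[[0,0,0],0],[[0,0,0],0]], grip=1)

```text
t: 9.7
eef_pos: [383.8, -180.4, 40.6]
tcp_rot: [3.14, -0.0, 0.976]
ft_force: [3.8, -1.6, -0.2]
opening: 0.169
grip_force: 1.9
```

Run:
```python
from h import *
go(*vw((-136,19.9,39.6)),.98);print(vl(state()["eef_pos"]))
```

```text
t 9.7 pos [ 383.8 -180.4   40.6] rot [ 3.14  -0.     0.976] op 0.169 F [ 3.8 -1.6 -0.2] -> shift [ 1.2 -0.3  1. ] turn -0.004
[-137.19350545   19.56693711   40.59750526]
```

```bash
cat > tab.py <<'E'
import sys,numpy as np
a0=float(sys.argv[1]);st=2*np.pi/15
for c in range(int(sys.argv[2])):
    b=a0+c*5*st
    print(round(b,2),[[[0,round(45*(np.sin(b+k*st)-np.sin(b)),1),round(-45*(np.cos(b+k*st)-np.cos(b)),1)],0] for k in range(1,6)])
E
python3 tab.py 3.59 3
```

```text
3.59 [[[0, np.float64(-14.8), np.float64(-11.4)], 0], [[0, np.float64(-23.7), np.float64(-27.9)], 0], [[0, np.float64(-25.1), np.float64(-46.6)], 0], [[0, np.float64(-18.8), np.float64(-64.2)], 0], [[0, np.float64(-5.9), np.float64(-77.7)], 0]]
5.68 [[[0, np.float64(17.3), np.float64(-7.1)], 0], [[0, np.float64(36.0), np.float64(-6.6)], 0], [[0, np.float64(52.9), np.float64(1.6)], 0], [[0, np.float64(65.0), np.float64(15.8)], 0], [[0, np.float64(70.2), np.float64(33.8)], 0]]
7.78 [[[0, np.float64(-2.5), np.float64(18.5)], 0], [[0, np.float64(-12.3), np.float64(34.5)], 0], [[0, np.float64(-27.8), np.float64(45.0)], 0], [[0, np.float64(-46.2), np.float64(48.4)], 0], [[0, np.float64(-64.4), np.float64(43.9)], 0]]
```

>>> jog_arm(motion=[[[0,0,0],0],[[0,0,0],0]])

```text
t: 9.9
eef_pos: [383.9, -180.5, 40.5]
tcp_rot: [3.14, -0.0, 0.976]
ft_force: [2.9, -1.1, 4.9]
opening: 0.159
grip_force: 30.0
```

>>> jog_arm(motion=[[[0,-7.8,-4.8],0],[[0,-14.8,-11.4],0],[[0,-20,-19],0],[[0,-23.7,-27.9],0],[[0,-23.7,-27.9],0]])

```text
t: 10.4
eef_pos: [365.9, -168.4, 69.5]
tcp_rot: [3.134, -0.0, 0.976]
ft_force: [8.7, -4.9, 4.2]
opening: 0.163
grip_force: 30.0
```

Run:
```python
from h import *
q=state();v=vl(q["eef_pos"]);f=vl(q["ft_force"]+[476.5,-77.4,0]);print(v,f,q["opening"],q["grip_force"], "a",np.arctan2(-v[1],v[2]-14-66)%6.283,"r",np.hypot(v[1],v[2]-80))
```

```text
[-137.16580489   41.19030241   69.46935005] [  0.76783007 -10.00869513   4.15662203] 0.16301296095551798 29.99700576066971 a 4.461906516586673 r 42.515122024632234
```

```bash
sed -i 's/print(round(b,2)/print(round(float(b),2)/; s/round(45\*/round(45.*/; s/\[\[\[0,round(\(.*\),1),round(\(.*\),1)\],0\]/[[[0,float(round(\1,1)),float(round(\2,1))],0]/' tab.py; python3 tab.py 4.43 3
```

```text
4.43 [[[0, -1.4, -18.7], 0], [[0, 5.0, -36.3], 0], [[0, 17.9, -49.8], 0], [[0, 35.3, -56.8], 0], [[0, 54.0, -56.2], 0]]
6.52 [[[0, 16.8, 8.2], 0], [[0, 28.9, 22.4], 0], [[0, 34.1, 40.4], 0], [[0, 31.6, 59.0], 0], [[0, 21.7, 74.9], 0]]
8.62 [[[0, -15.5, 10.5], 0], [[0, -33.9, 13.8], 0], [[0, -52.1, 9.3], 0], [[0, -66.8, -2.1], 0], [[0, -75.7, -18.6], 0]]
```

Add +2 in y (correcting the axis).

>>> jog_arm(motion=[[[0,0.6,-18.7],0],[[0,7,-36.3],0],[[0,20,-49.8],0],[[0,37.3,-56.8],0],[[0,56,-56.2],0]])

```text
t: 10.9
eef_pos: [409.6, -197.9, 124.9]
tcp_rot: [-3.14, 0.0, 0.976]
ft_force: [0.2, 6.7, -4.6]
opening: 0.158
grip_force: 30.0
```

```bash
cat > st.py <<'E'
from h import *
q=state();v=vl(q["eef_pos"]);f=vl(q["ft_force"]+[476.5,-77.4,0]);print(v.round(1),f.round(1),q["opening"].round(3),"rot",q["tcp_rot"].round(3),"a",np.arctan2(-v[1],v[2]-80)%6.283,"r",np.hypot(v[1],v[2]-80))
E
python3 st.py
```

```text
Traceback (most recent call last):
  File "st.py", line 2, in <module>
    q=state();v=vl(q["eef_pos"]);f=vl(q["ft_force"]+[476.5,-77.4,0]);print(v.round(1),f.round(1),q["opening"].round(3),"rot",q["tcp_rot"].round(3),"a",np.arctan2(-v[1],v[2]-80)%6.283,"r",np.hypot(v[1],v[2]-80))
                                                                                                 ^^^^^^^^^^^^^^^^^^
AttributeError: 'float' object has no attribute 'round'
```

Working well. Continue the turn.

>>> jog_arm(motion=[[[0,16.8,8.2],0],[[0,28.9,22.4],0],[[0,34.1,40.4],0],[[0,31.6,59],0],[[0,21.7,74.9],0]])

```text
t: 11.4
eef_pos: [428.9, -210.8, 48.7]
tcp_rot: [3.139, -0.0, 0.976]
ft_force: [0.6, 7.4, 7.7]
opening: 0.162
grip_force: 30.0
```

```bash
sed -i 's/q\["opening"\].round(3)/q["opening"]/' st.py; python3 st.py
```

```text
[-137.2  -34.8   48.7] [6.5 3.7 7.7] 0.16204568603225777 rot [ 3.139 -0.     0.976] a 2.3036973819825644 r 46.810793696196825
```

>>> jog_arm(motion=[[[0,-15.5,10],0],[[0,-33.9,13],0],[[0,-52,8.5],0],[[0,-66.5,-3],0],[[0,-75,-19.5],0]])

```text
t: 11.9
eef_pos: [366.1, -168.6, 69.1]
tcp_rot: [3.139, -0.0, 0.976]
ft_force: [13.4, -7.2, -0.2]
opening: 0.161
grip_force: 30.0
```

```bash
python3 st.py; python3 tab.py 10.71 4
```

```text
[-137.2   40.9   69.1] [  1.5 -15.2  -0.2] 0.16127940953114392 rot [ 3.139 -0.     0.976] a 4.451038613166077 r 42.30375690812833
10.71 [[[0, -1.4, -18.7], 0], [[0, 4.9, -36.3], 0], [[0, 17.8, -49.8], 0], [[0, 35.1, -56.9], 0], [[0, 53.8, -56.4], 0]]
12.8 [[[0, 16.9, 8.1], 0], [[0, 29.0, 22.4], 0], [[0, 34.3, 40.3], 0], [[0, 31.8, 58.9], 0], [[0, 22.0, 74.8], 0]]
14.9 [[[0, -15.4, 10.6], 0], [[0, -33.9, 13.9], 0], [[0, -52.0, 9.5], 0], [[0, -66.9, -1.9], 0], [[0, -75.7, -18.4], 0]]
16.99 [[[0, -1.4, -18.7], 0], [[0, 4.9, -36.3], 0], [[0, 17.8, -49.8], 0], [[0, 35.1, -56.9], 0], [[0, 53.8, -56.4], 0]]
```

>>> jog_arm(motion=[[[0,1.1,-18.7],0],[[0,7.4,-36.3],0],[[0,20.3,-49.8],0],[[0,37.6,-56.9],0],[[0,56.3,-56.4],0]])

```text
t: 12.4
eef_pos: [411.4, -199.1, 125.4]
tcp_rot: [-3.138, 0.0, 0.976]
ft_force: [-2.8, 9.6, -17.6]
opening: 0.159
grip_force: 30.0
```

>>> jog_arm(motion=[[[0,16.4,8],0],[[0,28,22.4],0],[[0,33,40],0],[[0,30.3,58],0],[[0,20.5,74],0]])

```text
t: 12.9
eef_pos: [430.1, -211.6, 50.5]
tcp_rot: [3.14, -0.0, 0.976]
ft_force: [0.6, 5.8, 7.3]
opening: 0.157
grip_force: 30.0
```

>>> jog_arm(motion=[[[0,-15.4,10.6],0],[[0,-33,13.5],0],[[0,-50.5,9.5],0],[[0,-65,-1.9],0],[[0,-73,-18.4],0]])

```text
t: 13.4
eef_pos: [366.5, -169.1, 69.0]
tcp_rot: [-3.136, 0.0, 0.976]
ft_force: [1.7, -3.6, -3.5]
opening: 0.159
grip_force: 30.0
```

```bash
python3 st.py;python3 - <<'E'
from h import *
for n in("scene","top"):
    p=read_camera(n)
    for r in cut_out("padlock_centre",p)[:4]:
        if r["box"][0]>310:print(n,r["p"],r["box"])
    print(np.round(proj(p,vw((9.5,0,112))),1))
E
```

```text
[-137.4   40.3   69. ] [-2.  -3.4 -3.5] 0.15928315113394378 rot [-3.136  0.     0.976] a 4.445764911944652 r 41.748896069647586
scene 0.66 [324.9, 151.7, 343.8, 181.6]
[334.1 164.7]
[365.3 179.8]
```

>>> jog_arm(motion=[[[0,-1,-18],0],[[0,5.5,-35],0],[[0,16.5,-46.5],0],[[0,28.3,-53],0],[[0,41.5,-55.5],0]])

```text
t: 14.1
eef_pos: [401.0, -192.4, 125.8]
tcp_rot: [-3.135, 0.0, 0.976]
ft_force: [-7.2, 5.6, 9.5]
opening: 0.158
grip_force: 30.0
```

>>> jog_arm(motion=[[[0,0,0],0],[[0,0,0],0]])

```text
t: 14.3
eef_pos: [402.7, -193.5, 125.8]
tcp_rot: [-3.14, 0.0, 0.976]
ft_force: [-5.0, -0.0, 15.7]
opening: 0.159
grip_force: 30.0
```

```bash
python3 st.py
```

```text
[-137.5   -3.3  125.8] [-2.8  4.2 15.7] 0.1586176493487114 rot [-3.14   0.     0.976] a 0.07259586634205491 r 45.87858256147653
```

>>> jog_arm(motion=[[[0,3,-1.5],0],[[0,7,-1.5],0],[[0,9,-1],0],[[0,9,-1],0]])

```text
t: 14.7
eef_pos: [408.4, -197.2, 125.6]
tcp_rot: [-3.135, 0.0, 0.976]
ft_force: [-7.7, 3.6, 4.3]
opening: 0.158
grip_force: 30.0
```

```bash
python3 st.py
```

```text
[-137.4  -10.2  125.6] [-1.3  8.4  4.3] 0.1583889575082571 rot [-3.135  0.     0.976] a 0.22026510251130785 r 46.69365029855838
```

>>> jog_arm(motion=[[[0,0,0],0],[[0,0,0],0],[[0,0,0],0]], grip=0.55)

```text
t: 15.0
eef_pos: [409.4, -197.8, 125.7]
tcp_rot: [-3.138, -0.0, 0.976]
ft_force: [-4.2, 2.2, -1.3]
opening: 0.361
grip_force: 2.0
```

>>> jog_arm(motion=[[[0,0,-15],0],[[0,0,-50],0],[[0,0,-90],0],[[0,0,-120],0],[[0,0,-120],0]])

```text
t: 15.5
eef_pos: [411.8, -199.4, 249.6]
tcp_rot: [3.135, -0.0, 0.976]
ft_force: [0.1, 0.2, -0.9]
opening: 0.447
grip_force: 0.0
```

```bash
python3 st.py;python3 - <<'E'
from h import *
s=read_camera("scene");t=read_camera("top")
for p in(s,t):
    for o in("padlock_centre","handle","crank","oil_bottle","jaw"):
        for r in cut_out(o,p)[:3]:
            if r["box"][0]>270:
                ys,xs=np.nonzero(r["region"]);print(o,round(r["p"],2),np.round(r["box"],1),xs.mean().round(1),ys.mean().round(1))
P=lambda x,y,z:np.round(proj(s,vw((x,y,z))),1)
print("exp lock foot/apex",P(9.5,0,80),P(9.5,0,147),"jawtop",P(1,40,104.5),P(1,-40,104.5))
for a in(-.3,-.1,.1,.3):print("handle",a,P(-126,-45*np.sin(a),66+45*np.cos(a)),np.round(proj(t,vw((-126,-45*np.sin(a),66+45*np.cos(a)))),1))
E
```

```text
[-137.3  -14.2  249.6] [ 0.3  0.  -0.9] 0.4467530719726736 rot [ 3.135 -0.     0.976] a 0.08375989973419842 r 170.19723474383443
padlock_centre 0.81 [285.  303.7 303.  329.4] 293.8 318.2
padlock_centre 0.77 [325.4 152.9 342.4 177.4] 334.3 163.4
crank 0.49 [369.8 144.5 403.4 168.7] 383.8 156.8
oil_bottle 0.84 [285.9 205.2 303.1 243.1] 294.2 222.8
jaw 0.81 [336.9 152.8 351.6 184.3] 345.9 170.6
padlock_centre 0.7 [357.2 174.3 376.5 194.2] 364.9 182.5
padlock_centre 0.5 [337.9 159.6 398.4 214.1] 366.9 189.0
oil_bottle 0.59 [300.5 166.9 316.  190.9] 307.5 180.0
jaw 0.96 [357.6 168.3 386.2 206.2] 373.2 186.9
jaw 0.72 [335.5 158.6 402.7 215.3] 367.0 188.9
exp lock foot/apex [333.8 175. ] [334.5 152.8] jawtop [346.3 177.2] [329.  155.4]
handle -0.3 [388.5 150.6] [412.2 216.1]
handle -0.1 [386.4 147.7] [414.3 212.8]
handle 0.1 [384.3 145.5] [416.3 209.6]
handle 0.3 [382.1 143.9] [418.2 206.6]
```

Run:
```python
from h import *
s=read_camera("scene")
for th in(50,60,75):
    m=(s["img"][125:185,365:415].max(2)<th).astype(np.uint8)
    n,l,st,c=cv2.connectedComponentsWithStats(m);print(th,[(st[k]+[365,125,0,0,0],(c[k]+[365,125]).round(1)) for k in range(1,n) if st[k][4]>25])
r=[r for r in cut_out("crank",s)][0];print(r["p"],r["box"])
g=s["img"].max(2)[138:172:2,370:408:2]
for row in g:print(*[f"{v:3d}" for v in row])
```

```text
50 [(array([382, 149,  18,  11,  89]), array([391.1, 154. ]))]
60 [(array([382, 149,  19,  11, 105]), array([390.9, 153.9]))]
75 [(array([382, 149,  19,  11, 111]), array([390.7, 154. ])), (array([365, 172,  10,  13,  92]), array([369. , 178.4]))]
0.49 [372.2, 147.7, 401.4, 170.0]
200 185 185 195 187 191 192 184 188 203 211 207 209  98 172 191 177 179 209
185 181 189 197 184 186 188 194 196 208 215 217 173 109 190 222 162 197 216
184 183 193 199 196 190 191 192 206 212 220 220 181  74  84 137 192 215 176
186 188 189 188 197 192 202 213 211 212 215 218 217 222 213 197 209 231 104
180 186 189 192 190 205 210 214 216 220 218 217 220 226 193 210 226  98  92
186 188 187 196 205 208 210 216 219 219 220 227 234 207 174 234 177 108  90
202 203 204 211 211 210 207 218 222 227 233  89  22  42  42 109 251 109  84
212 203 209 213 214 208 221 224 147  12  45  48  47  52  38  53 187 216 191
199 192 194 186 206 211  67  39  51  61  55  44  42  21  39 194 211 204 184
192 185 187 127 229 255  58  51  51  36  36  29  42 198 220 203 190 199 207
184 191 175  89  83 255 204  25  23  45 118 229 217 206 204 200 201 202 207
201 249  90  93  88 176 158 127 240 217 200 190 190 203 194 205 206 215 217
255  81  99  99  97 135 197 219 219 217 213 197 195 208 210 209 216 217 218
103 117 100  95 174 199 210 219 221 215 219 215 209 212 219 220 216 215 217
123 102 102 101 221 209 213 214 216 221 220 219 220 219 220 218 214 220 219
113 113 100 156 216 215 204 219 222 217 218 219 223 218 218 215 219 215 214
110 105 154 225 219 215 219 219 214 214 220 224 223 221 220 216 217 217 221
```

>>> jog_arm(motion=[[[0,-17,20],0],[[0,-33,50],0],[[0,-33,85],0],[[0,-33,110],0],[[0,-33,128],0]])

```text
t: 16.7
eef_pos: [383.1, -180.0, 116.8]
tcp_rot: [-3.141, -0.0, 0.976]
ft_force: [-0.1, -0.2, 0.6]
opening: 0.446
grip_force: 0.0
```

>>> jog_arm(motion=[[[0,0,0],0],[[0,0,0],0],[[0,0,0],0],[[0,0,0],0],[[0,0,0],0]], grip=1)

```text
t: 17.2
eef_pos: [383.3, -180.2, 118.8]
tcp_rot: [3.141, 0.0, 0.976]
ft_force: [-2.7, 2.0, 5.1]
opening: 0.161
grip_force: 30.0
```

```bash
python3 st.py
```

```text
[-137.2   20.1  118.8] [0.1 3.3 5.1] 0.16124534499645096 rot [3.141 0.    0.976] a 5.804841812658314 r 43.74179670167061
```

>>> jog_arm(motion=[[[0,12.6,-4.6],0],[[0,26,-5.5],0],[[0,35,-3.5],0],[[0,39,-2],0],[[0,39,-2],0]])

```text
t: 17.7
eef_pos: [416.7, -202.6, 121.6]
tcp_rot: [3.139, -0.0, 0.976]
ft_force: [-0.3, 1.5, 15.8]
opening: 0.16
grip_force: 30.0
```

```bash
python3 st.py
```

```text
[-137.3  -20.1  121.6] [ 1.1  1.1 15.8] 0.1602584561345447 rot [ 3.139 -0.     0.976] a 0.4503556571811253 r 46.24776788845869
```

>>> jog_arm(motion=[[[0,-4,-3],0],[[0,-8,-4],0],[[0,-12,-5],0],[[0,-15,-5.5],0],[[0,-15,-5.5],0]])

```text
t: 18.2
eef_pos: [401.9, -192.5, 125.5]
tcp_rot: [-3.138, -0.0, 0.976]
ft_force: [-4.9, 5.1, -2.6]
opening: 0.162
grip_force: 30.0
```

```bash
python3 st.py
```

```text
[-137.1   -2.2  125.5] [ 1.5  7.  -2.6] 0.161523072113175 rot [-3.138 -0.     0.976] a 0.04726172565620013 r 45.5327410505246
```

>>> jog_arm(motion=[[[0,0,0],0],[[0,0,0],0],[[0,0,0],0],[[0,0,0],0]], grip=0.4)

```text
t: 18.6
eef_pos: [403.5, -193.8, 125.9]
tcp_rot: [3.141, -0.0, 0.976]
ft_force: [-0.4, 2.1, 0.7]
opening: 0.445
grip_force: 1.0
```

>>> jog_arm(motion=[[[0,0,-15],0],[[0,0,-50],0],[[0,0,-90],0],[[0,0,-120],0],[[0,0,-120],0]])

```text
t: 19.1
eef_pos: [404.9, -194.8, 249.5]
tcp_rot: [3.133, 0.0, 0.976]
ft_force: [0.5, 0.1, 0.7]
opening: 0.597
grip_force: 0.0
```

Run:
```python
from h import *
for i in range(2):
    s=read_camera("scene")
    m=(s["img"][125:185,365:415].max(2)<60).astype(np.uint8)
    n,l,st,c=cv2.connectedComponentsWithStats(m);print([(st[k]+[365,125,0,0,0],(c[k]+[365,125]).round(1)) for k in range(1,n) if st[k][4]>25])
for r in cut_out("padlock_centre",s)[:3]+cut_out("oil_bottle",s)[:1]:print(round(r["p"],2),np.round(r["box"],1))
q=state();print(q["t"],q["eef_pos"],q["ft_force"],q["opening"])
```

```text
[(array([382, 149,  19,  11, 105]), array([390.8, 153.9]))]
[(array([382, 149,  19,  11, 108]), array([390.8, 153.9]))]
0.85 [285.1 303.4 300.5 331.5]
0.75 [326.1 151.2 342.4 180.9]
0.65 [269.1 245.6 287.7 275.8]
0.32 [305.6 149.2 402.2 211.2]
19.3 [ 403.19868009 -193.66242971  244.93592884] [-1.09534621  0.07706827  0.05968599] 0.596511405026787
```

```bash
python3 -c "
from cell import *
print(job_done())"
```

```text
the job is handed in; nothing more can be done
None
```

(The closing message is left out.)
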